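# Shift the kitchen drive unit into gear through its zigzag gate

### The job

Put the canteen's white drive unit in gear: guide its cup-headed lever out of the parked channel next to the red dot, through the openings of the zigzag gate, and fully home to both stops in the working slot next to the green dot, then leave it there. Feel for the openings gently instead of forcing the lever against the strips, and do not disturb the mug, glass and two jars round the unit.

Things in the scene. Friction and masses are not known exactly. Their poses are not given: they have to be found in the camera images.
- drive_unit: white drive unit fixed to the cabinet top, 150 (x) x 190 (y) x 132 (z) mm. Origin: centre of its underside; its -x face, with a round steel drive hub standing out 22 mm, faces roughly to the robot, +y is its left. Its top has an 80 (x) x 120 (y) mm opening, centred, with the gate in it. Red dot on the cover at x -52, y -40 mm; green dot at x 52, y 40
- gate (a point): centre of the gate, unit axes, 118 mm above its underside. Three channels run along y: near (parked), middle, far. Between them stand thin steel strips at x = -20 and x = 0 mm, 5 mm thick, z -6 to +6. From x = 17.5 mm on, a solid steel edge bounds the far channel. Pushed to +x, the lever's 10 mm round steel stem stops against these or passes an opening
- near_strip (a point): middle of the strip at gate x = -20, at gate y = +24 mm. The strip's only opening, 20 mm wide, has its centre somewhere within 16 mm of this point along y; where exactly differs each time and is not given: see it or feel for it
- far_strip (a point): middle of the strip at gate x = 0, at gate y = -24 mm. The strip's only opening, 20 mm wide, has its centre somewhere within 16 mm of this point along y, independent of the other strip; where exactly is not given: see it or feel for it
- working_slot (a point): where the stem crosses the gate's height when fully home: gate x = 30, y = 48 mm. The working slot is the part of the gate beyond x = 17.5 at y above 33 mm, entered to +x from the left end of the far channel
- lever_slide (a joint): sideways position of the lever, m: 0 at its right stop, 0.096 at its left stop; the lever stands at unit y = value - 0.048. Slides with about 2 N of friction and stays where left
- lever_rock (a joint): lean of the lever, rad, about an axis along unit y, 12 mm above the unit's underside at unit x = 0: 0 = leans 0.275 towards the robot (near stop), 0.275 upright, 0.55 leans 0.275 away (far stop). About 0 to 0.03 in the near channel, 0.16 to 0.21 in the middle one, 0.34 to 0.39 in the far one, 0.55 fully home. About 1 N at the cup moves it; stays where left
- cup_floor (a point): centre of the inner floor of the lever's head, a black plastic cup open upwards: 68 mm across outside, 56 inside, 28 deep, wall 6; it leans with the lever, so go in and out along its axis. 165 mm from the rocking axis; moves 1 to 1 with lever_slide and 1.5 times as far in x as the stem at the gate. Shut fingertips fit loosely inside and can push it any way, no grasp needed
- mug_1: white spotted mug, 82 mm across, 91 mm high; origin at the centre of its underside, z up
- tumbler_2: clear faceted tea glass, 67 mm across, 95 mm high; origin at the centre of its underside, z up
- sample_jar_2: glass jar with red lid, 62 mm across, 75 mm high; origin at the centre of its underside, z up
- sample_jar_3: glass jar with brown contents and grey-white lid, 62 mm across, 75 mm high; origin at the centre of its underside, z up

How it is judged:
On the way, in this order (a step that is already met when the one before it is completed fails the run):
1. the lever has passed the first strip into the middle channel (value of joint lever_rock above 0.145 rad), for 0.1 s.
2. the lever has passed the second strip into the far channel (value of joint lever_rock above 0.325 rad), for 0.1 s.
At the end, for the whole second after the job is handed in: The lever rests in the working slot by the green dot: within 11 mm of its left stop and leaning to within 0.05 rad of its far stop (value of joint lever_slide above 0.085 m and value of joint lever_rock above 0.5 rad and velocity of joint lever_rock between -0.05 and 0.05 rad/s and velocity of joint lever_slide between -0.01 and 0.01 m/s); the robot touches nothing.
It fails at once if the lever or unit is pressed with more than 60 N (contact force between any of the fingers, the arm and drive_unit above 60 N).
It fails at once if the mug, the glass or a jar is moved more than 30 mm (distance of any of mug_1, tumbler_2, sample_jar_2, sample_jar_3 from where it was at the start of the episode above 0.03 m).
It also fails if it takes over 54 s, if anything falls off the work surface, if the arm or the gripper's body presses on something with over 40 N, if the wrist force passes 120 N, or if a joint passes its speed limit or range.

### The arm

A 6-joint arm with a two-finger parallel gripper is mounted at the origin on a cart in front of the work surface, level with it; the furniture and walls round the work are solid. World frame = base frame: x ahead of the robot, y to its left, z up, the work surface at z = 0. Lengths are in m, angles in rad, forces in N, time in s.
With the tool pointing down it reaches from about 0.35 to 0.725 m from the base axis. Payload 4.3 kg.
Tool frame: the origin (TCP) lies midway between the tips of the shut fingers; the grasp point (between the pads) lies 19 mm behind it; z points along the fingers, y is the line along which they close (so a half turn about z gives the same grasp; the last joint's range is limited). The gripper opens to 85 mm and grips with 20 to 120 N. Pads are 22 mm wide; open, the fingers measure 114 mm over their backs; the gripper's body (76 mm by 85 mm) begins 54 mm behind the grasp point. The pads swing forward as they close: fully open they stand 13 mm farther back than shut.
Start: joints at [1.113, 0.377, 0.081, 1.274, 0, 1.46], TCP at [0.196, 0.541, 0.231] pointing down, gripper open.
Joint ranges: [-2.72, 2.72], [-0.84, 1.66], [-1.02, 1.22], [-1.77, 2.12], [-1.37, 1.28], [-3.14, 3.14]. Speed limits (rad/s): [2.57, 2.57, 3.14, 3.14, 3.14, 3.14].

### API

Orientations are given as a unit quaternion [x, y, z, w].
In Python, from station import ctrl, optics, workorder gives the robot as it stands. The module is installed in compiled form; this text tells all that it offers.
- The arm moves only by the shell command python3 -m crank 'ROWS'. ROWS is JSON, a list that holds one entry, the list of rows, each a list of 7 numbers: the turn, a rotation vector about the tool's x, y, z in rad, then the shift along the tool's x, y, z in mm, then the opening, from 0 (shut) to 1 (fully open). In form: [[[ax, ay, az, tx, ty, tz, grip], ...]]. A call has 1 to 10 rows; each row shifts and turns the commanded pose from where the row before left it, along the tool's axes as they then stand; what a row does not reach is not made up. A row lasts 1/12 s, in which the tool goes at most 41.7 mm and 7.16 degrees, less where a joint would pass 70% of its speed; a pose out of reach is approached as far as the arm can. A call with a gripper value outside its range is refused whole. The fingers move at their own pace and stop on an object; the grip force is fixed at half the most. Time passes only in rows, so rows that do not move let the fingers close. It gives the time, the measured TCP pose, the force, the opening and the grip force at its end, in the units of the state.
- ctrl.observe(): the state, without advancing time (a new reading comes with each control period).
- optics.camera(name): name is "side" or "top" or "wrist"; returns a dict with "color" (384x512x3 uint8, red, green, blue), "K" (3x3 intrinsics, pixels), "position" and "orientation" of the camera in the world. Camera axes: x right, y up, looking along -z (the intrinsics and any distortion apply to the point x, -y, -z); pixel columns grow to the right and rows downward; lengths in m; the calibration is good to about 2 mm. A picture is of the moment at which its call begins. There is no depth.
- workorder.close_job(): hands the job in; it is judged then, once.
The state is a dict: "time_s": time; "qpos": joint angles; "joint_vel": joint speeds; "tau": joint torques, N m; "ee_pos": TCP position; "tool_rot": TCP orientation; "ft_force": force on the tool from outside, world axes, zero at the start; "ft_torque": the same for the moment, N m; "opening": finger opening in m; "grip_force": force on a finger pad.
Only numpy, scipy, OpenCV 4.12 (cv2) and the standard library are available. Lean on these libraries where they do the work, as an engineer would, in place of code of your own. Each camera call takes 0.05 s, during which the arm holds its last target. There are 200 camera calls.

## Working session

There is one attempt and no reset: what is moved stays moved. The work goes in short steps, Python scripts to look and compute and a shell command to move; the robot and the scene stay as the last step left them, time stands still between calls to the robot, and variables do not carry over. Pictures are saved under pics/ and viewed, at most 10 in all, crops included, and the job is handed in when it is done.

```bash
mkdir -p pics
cat > h.py <<'E'
import numpy as np, cv2
from scipy.spatial.transform import Rotation as R
from station import ctrl, optics, workorder
def ray(c,u,v):
    K=c["K"]; d=np.array([(u-K[0,2])/K[0,0],-(v-K[1,2])/K[1,1],-1.0])
    return np.array(c["position"]), R.from_quat(c["orientation"]).apply(d)
def plane(c,u,v,z):
    p,d=ray(c,u,v); return p+d*(z-p[2])/d[2]
def proj(c,P):
    q=R.from_quat(c["orientation"]).inv().apply(np.array(P)-c["position"]); K=c["K"]
    return K[0,0]*q[0]/-q[2]+K[0,2], K[1,1]*-q[1]/-q[2]+K[1,2]
E
python3 - <<'E'
from h import *
import pickle
cs={n:optics.camera(n) for n in("side","top","wrist")}
pickle.dump(cs,open("c0.pkl","wb"))
for n,c in cs.items(): print(n,{k:np.round(v,3).tolist() for k,v in c.items() if k!="color"}, [k for k in c])
im=np.hstack([cs["side"]["color"],cs["top"]["color"]])
cv2.imwrite("pics/a.png",cv2.cvtColor(cs["top"]["color"],cv2.COLOR_RGB2BGR))
cv2.imwrite("pics/b.png",cv2.cvtColor(cs["side"]["color"],cv2.COLOR_RGB2BGR))
s=ctrl.observe(); print({k:np.round(v,3).tolist() for k,v in s.items()})
E
```

```text
side {'K': [[375.382, 0.0, 254.146], [0.0, 375.382, 188.5], [0.0, 0.0, 1.0]], 'position': [0.697, 0.334, 1.01], 'orientation': [0.022, 0.254, 0.963, 0.087]} ['color', 'K', 'position', 'orientation']
top {'K': [[388.563, 0.0, 256.285], [0.0, 388.563, 196.276], [0.0, 0.0, 1.0]], 'position': [0.395, -0.189, 1.171], 'orientation': [0.069, -0.065, -0.697, 0.711]} ['color', 'K', 'position', 'orientation']
wrist {'K': [[333.504, 0.0, 258.16], [0.0, 333.504, 189.433], [0.0, 0.0, 1.0]], 'position': [0.129, 0.564, 0.373], 'orientation': [-0.115, -0.08, 0.569, 0.811]} ['color', 'K', 'position', 'orientation']
{'time_s': 0.15, 'qpos': [1.113, 0.378, 0.08, 1.274, -0.0, 1.461], 'joint_vel': [-0.003, -0.002, 0.004, -0.001, 0.002, -0.001], 'tau': [0.001, -46.404, 27.017, 0.014, -0.0, 0.0], 'ee_pos': [0.196, 0.54, 0.231], 'tool_rot': [0.173, 0.985, -0.001, -0.0], 'ft_force': [0.002, -0.138, -0.354], 'ft_torque': [0.026, -0.054, 0.026], 'grip_force': 0.0, 'opening': 0.085}
```

View pics/a.png

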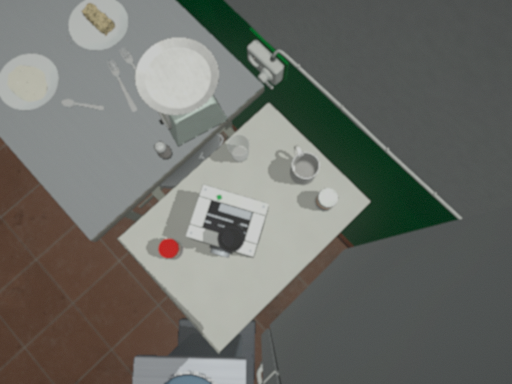

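View pics/b.png

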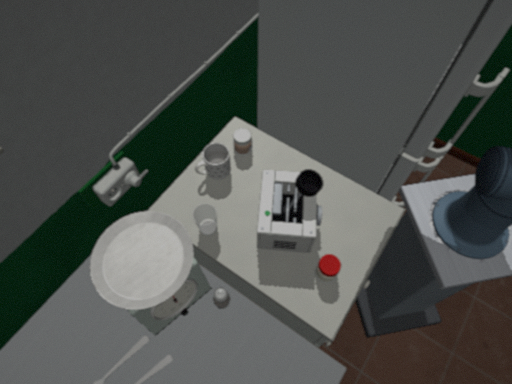

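Top: unit around (228,222), green dot (219,197), cup (231,238), red-lid jar (169,249). Side: unit (290,210), cup (309,183), green dot (267,213). Next, an enlargement of both.

Run:
```python
from h import *
import pickle
cs=pickle.load(open("c0.pkl","rb"))
def crop(c,x,y,w,h,s): return cv2.resize(c["color"][y:y+h,x:x+w],None,fx=s,fy=s,interpolation=cv2.INTER_CUBIC)
a=crop(cs["top"],180,175,100,100,4);b=crop(cs["side"],245,155,100,100,4)
cv2.imwrite("pics/c.png",cv2.cvtColor(np.hstack([a,b]),cv2.COLOR_RGB2BGR))
for n in("top","side"):
    c=cs[n]; hsv=cv2.cvtColor(c["color"],cv2.COLOR_RGB2HSV)
    win={"top":(180,175,280,270),"side":(245,155,345,260)}[n]
    m=np.zeros(hsv.shape[:2],np.uint8); x0,y0,x1,y1=win
    for nm,f in(("green",(hsv[...,0]>45)&(hsv[...,0]<85)&(hsv[...,1]>90)&(hsv[...,2]>60)),("black",hsv[...,2]<50),("white",hsv[...,2]>190)):
        m[:]=0; m[y0:y1,x0:x1]=f[y0:y1,x0:x1]
        k,_,st,ce=cv2.connectedComponentsWithStats(m)
        for i in range(1,k):
            if st[i,4]>4: print(n,nm,st[i].tolist(),ce[i].round(1))
```

```text
top green [218, 196, 3, 3, 9] [219. 197.]
top white [201, 185, 68, 29, 718] [234.6 199.4]
top white [191, 197, 19, 29, 308] [200.  211.3]
top white [246, 213, 18, 30, 314] [254.7 227.8]
top white [187, 225, 17, 15, 169] [195.2 232.3]
top white [239, 242, 17, 13, 144] [247.7 248.2]
top white [220, 252, 4, 3, 8] [221.8 253.2]
side green [266, 211, 3, 4, 10] [267.  212.8]
side black [289, 170, 33, 53, 732] [305. 191.]
side black [273, 194, 21, 27, 181] [282.9 207.8]
side black [274, 241, 21, 8, 102] [284.2 244.6]
```

View pics/c.png

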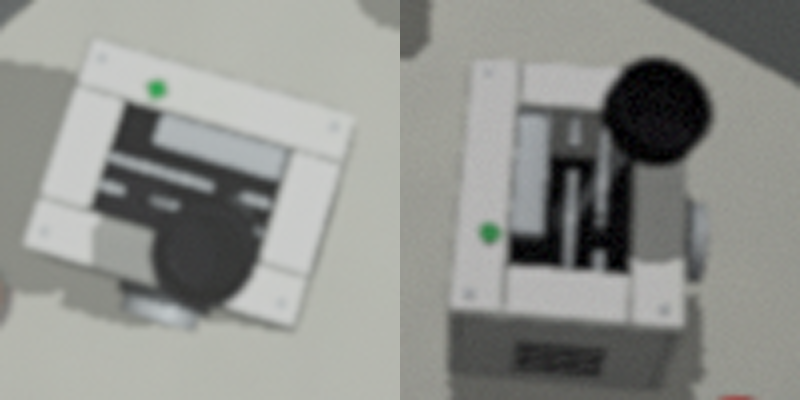

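Crop: openings are visible. Top view, near strip gap between crop x≈125 and 150; far strip gap between crop x≈213 and 240. Unit corners in the top crop are at (93,38), (355,118), (297,328), (23,245).

Run:
```python
from h import *
import pickle
cs=pickle.load(open("c0.pkl","rb"));T=cs["top"];S=cs["side"]
t=lambda x,y:(x/4+180-.375,y/4+175-.375)
s=lambda x,y:((x-400)/4+245-.375,y/4+155-.375)
def tri(a,b):
    p,d=ray(T,*a);q,e=ray(S,*b)
    k=np.linalg.lstsq(np.c_[d,-e],q-p,rcond=None)[0]; A=p+d*k[0];B=q+e*k[1]
    return (A+B)/2,np.linalg.norm(A-B)
print("green",tri((219,197),(267,212.8)))
for a,b in(((93,38),(450,308)),((355,118),(472,60)),((23,245),(685,326))): print(tri(t(*a),s(*b)))
L=np.array([(75,95),(75,-95),(-75,-95),(-75,95)])/1e3
W=np.array([plane(T,*t(*p),.132)[:2] for p in((93,38),(355,118),(297,328),(23,245))])
W2=np.array([plane(S,*s(*p),.132)[:2] for p in((450,308),(472,60),(685,326))])
def fit(L,W):
    l=L-L.mean(0);w=W-W.mean(0);th=np.arctan2((l[:,0]*w[:,1]-l[:,1]*w[:,0]).sum(),(l*w).sum())
    M=np.array([[np.cos(th),-np.sin(th)],[np.sin(th),np.cos(th)]]);o=W.mean(0)-M@L.mean(0)
    return th,M,o,np.linalg.norm(W-o-(M@L.T).T,axis=1)
f1=fit(L,W);f2=fit(L[[0,1,3]],W2)
for f in(f1,f2):print("yaw",f[0],"o",f[2],"res",f[3])
for nm,C,fn,f,pts in(("top",T,t,f1,[(100,184),(125,191),(150,200),(180,208),(256,230),(107,155),(213,188),(240,196),(270,206)]),("side",S,s,f2,[(599,268),(599,248),(602,225),(604,130),(572,268),(570,170),(575,143),(575,120)])):
    for p in pts:
        w=plane(C,*fn(*p),.124)[:2];print(nm,p,np.round((f[1].T@(w-f[2]))*1e3,1))
g=f1[1].T@(plane(T,219,197,.132)[:2]-f1[2]);print("g",g)
# obstacles
for n,a,z in(("jar red",(169,249),.075),("mug",(304,170),.091),("jar3",(327,199),.075),("tumbler",(239,150),.095)):print(n,plane(T,*a,z))
```

```text
green (array([ 0.58998898, -0.07926904,  0.13194805]), np.float64(0.00044055361853611436))
(array([ 0.62502628, -0.03312264,  0.1298565 ]), np.float64(0.0005285875895961866))
(array([ 0.57468589, -0.21447626,  0.12650369]), np.float64(0.002023154969429576))
(array([0.48227721, 0.00645571, 0.13252332]), np.float64(0.00012989426097664763))
yaw -0.27043482388119205 o [ 0.52778417 -0.10463446] res [0.00078237 0.00297964 0.00190127 0.00142285]
yaw -0.2621479067686695 o [ 0.52880946 -0.10326611] res [0.00144979 0.00285722 0.00208657]
top (100, 184) [-19.2  59.8]
top (125, 191) [-18.8  42.1]
top (150, 200) [-19.8  24. ]
top (180, 208) [-19.2   2.9]
top (256, 230) [-18.6 -50.7]
top (107, 155) [ 1.1 61.4]
top (213, 188) [  0.2 -14.4]
top (240, 196) [  0.3 -33.6]
top (270, 206) [ -0.4 -55. ]
side (599, 268) [-19.1  54.5]
side (599, 248) [-18.6  40.3]
side (602, 225) [-20.1  23.4]
side (604, 130) [-19.3 -48.6]
side (572, 268) [-1.7 56. ]
side (570, 170) [  2.5 -15.8]
side (575, 143) [ -0.1 -36.8]
side (575, 120) [  0.6 -54.8]
g [0.05294233 0.04109799]
jar red [0.44943278 0.06119564 0.075     ]
mug [ 0.68112883 -0.31543781  0.091     ]
jar3 [ 0.60090961 -0.38300472  0.075     ]
tumbler [ 0.73590753 -0.12760908  0.095     ]
```

```bash
cat >> h.py <<'E'
YAW=-0.266; O=np.array([.5283,-.104,0.]); RU=R.from_euler("z",YAW)
def target(phi,y,r):
    "phi lean from upright (+ away), y unit mm, r mm from rock axis to TCP"
    p=np.array([r*np.sin(phi),y,12+r*np.cos(phi)])/1e3
    z=-np.array([np.sin(phi),0,np.cos(phi)]);Y=np.array([0,1.,0])
    return O+RU.apply(p), RU*R.from_matrix(np.c_[np.cross(Y,z),Y,z])
def where(s=None):
    s=s or ctrl.observe(); Rt=R.from_quat(s["tool_rot"]); q=RU.inv().apply(np.array(s["ee_pos"])-O)*1e3
    z=RU.inv().apply(Rt.apply([0,0,-1])); phi=np.arctan2(z[0],z[2])
    f=RU.inv().apply(s["ft_force"])
    print("t %.2f unit"%s["time_s"],q.round(1),"tool phi %.3f"%phi,"r %.1f"%np.hypot(q[0],q[2]-12),"angle %.3f"%np.arctan2(q[0],q[2]-12),"F",f.round(1),"open",round(s["opening"]*1e3,1),"q",np.round(s["qpos"],2))
def go(phi,y,r):
    s=ctrl.observe();Rt=R.from_quat(s["tool_rot"]);p,G=target(phi,y,r)
    print("shift",(Rt.inv().apply(p-s["ee_pos"])*1e3).round(1),"turn",(Rt.inv()*G).as_rotvec().round(3), "mm in target axes",(G.inv().apply(p-s["ee_pos"])*1e3).round(1))
E
python3 - <<'E'
from h import *
import pickle
cs=pickle.load(open("c0.pkl","rb"))
for n,a in(("top",(207/4+180,253/4+175)),("side",(257/4+245,112/4+155))):
    print(n,RU.inv().apply(plane(cs[n],*a,.198)-O)*1e3)
where(); go(-.275,-48,260); go(-.275,0,260)
E
```

```text
top [-48.43282036 -31.976509   198.        ]
side [-46.92217266 -19.66023302 198.        ]
t 0.15 unit [-490.2  534.1  230.6] tool phi 0.000 r 536.7 angle -1.151 F [ 0.  -0.1 -0.4] open 85.2 q [ 1.11  0.38  0.08  1.27 -0.    1.46]
shift [-465.7 -545.9  -30.9] turn [-0.013 -0.275 -0.081] mm in target axes [-412.4 -582.1   83.5]
shift [-461.8 -498.   -31. ] turn [-0.013 -0.275 -0.081] mm in target axes [-412.4 -534.1   83.5]
```

```bash
python3 - <<'E'
from h import *
import pickle
cs=pickle.load(open("c0.pkl","rb"))
P=[]
for n,w,th in(("top",(212,218,250,256),75),("side",(293,166,326,200),60)):
    c=cs[n];g=cv2.cvtColor(c["color"],cv2.COLOR_RGB2GRAY);m=np.zeros_like(g);x0,y0,x1,y1=w
    m[y0:y1,x0:x1]=(g[y0:y1,x0:x1]<th)*255
    m=cv2.morphologyEx(m,cv2.MORPH_OPEN,cv2.getStructuringElement(cv2.MORPH_ELLIPSE,(13,13)))
    k,_,st,ce=cv2.connectedComponentsWithStats(m);i=1+st[1:,4].argmax();print(n,st[i],ce[i])
    P.append(ray(c,*ce[i]))
    for z in(.17,.185,.198):print(z,(RU.inv().apply(plane(c,*ce[i],z)-O)*1e3).round(1))
(p,d),(q,e)=P;k=np.linalg.lstsq(np.c_[d,-e],q-p,rcond=None)[0]
for X in(p+d*k[0],q+e*k[1]):print((RU.inv().apply(X-O)*1e3).round(1))
E
python3 -m crank '[[[0,0,-0.04,0,0,-15,0],[0,0,-0.041,-20,0,-15,0],[0,0,0,-35,-20,-10,0],[0,0,0,-28,-30,0,0],[0,0,0,-28,-30,0,0],[0,0,0,-28,-30,0,0],[0,0,0,-28,-30,0,0],[0,0,0,-28,-30,0,0],[0,0,0,-28,-30,0,0],[0,0,0,-28,-30,0,0]]]'
python3 -c "
from h import *
where();go(-.275,-25,260)"
```

```text
top [219 223  25  29 553] [230.66907776 237.20072333]
0.17 [-45.  -26.1 170. ]
0.185 [-45.9 -27.4 185. ]
0.198 [-46.7 -28.6 198. ]
side [296 170  26  26 525] [308.4647619  182.75238095]
0.17 [-48.1 -37.  170. ]
0.185 [-46.4 -28.  185. ]
0.198 [-44.9 -20.2 198. ]
[-46.  -27.5 186. ]
[-46.3 -27.4 186. ]
time_s: 0.98
ee_pos: [0.3775, 0.2499, 0.2712]
tool_rot: [0.133, 0.991, 0.0, -0.0]
ft_force: [0.6, 0.4, 0.4]
opening: -0.0001
grip_force: 0.0
t 0.98 unit [-238.6  301.8  271.2] tool phi 0.000 r 352.3 angle -0.744 F [0.5 0.5 0.4] open -0.1 q [ 0.44  0.12 -0.16  1.3   0.    0.71]
shift [-168.1 -326.7    8.9] turn [-0.    -0.275 -0.   ] mm in target axes [-159.2 -326.8   54.2]
```

```bash
python3 -m crank '[[[0,0,0,-18,-36,0,0],[0,0,0,-18,-36,0,0],[0,0,0,-18,-36,0,0],[0,0,0,-18,-36,0,0],[0,0,0,-18,-36,0,0],[0,0,0,-18,-36,0,0],[0,-0.09,0,-10,-30,0,0],[0,-0.09,0,-10,-25,0,0.2],[0,-0.095,0,0,0,0,0.2],[0,0,0,0,0,0,0.2]]]'
python3 -c "
from h import *
where();go(-.275,-27.5,260)
c=optics.camera('wrist');cv2.imwrite('pics/d.png',cv2.cvtColor(c['color'],cv2.COLOR_RGB2BGR))
import pickle;pickle.dump(c,open('w1.pkl','wb'))
for r in(165,193):
  p,_=target(-.275,-27.5,r);print(r,proj(c,p))"
```

```text
time_s: 1.82
ee_pos: [0.4238, -0.0431, 0.2687]
tool_rot: [0.133, 0.982, -0.018, 0.134]
ft_force: [-1.5, 0.7, -1.4]
opening: 0.0173
grip_force: 0.0
t 1.82 unit [-116.9   31.2  268.7] tool phi -0.271 r 282.1 angle -0.427 F [-1.6  0.3 -1.4] open 17.3 q [-0.25 -0.17 -0.49  0.99 -0.01  0.02]
shift [-43.  -58.6  18.7] turn [-0.001 -0.004 -0.003] mm in target axes [-42.8 -58.7  18.8]
165 (np.float64(188.46695473314628), np.float64(236.42477025429403))
193 (np.float64(180.98962589397627), np.float64(251.63435877473157))
```

View pics/d.png

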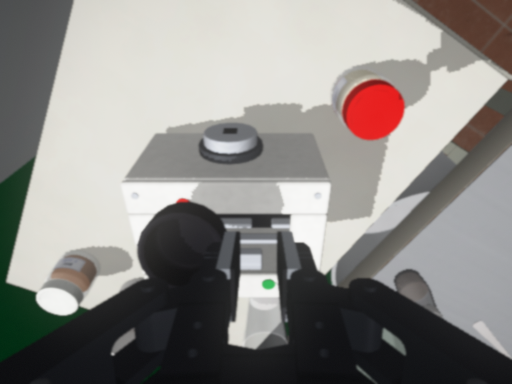

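Wrist view: cup centred at about (183,243), matching the prediction (185,244). Moving over it.

```bash
python3 -m crank '[[[0,0,0,-15,-20,0,0.2],[0,0,0,-15,-20,0,0.2],[0,0,0,-13,-18.5,8,0.2],[0,-0.004,0,0,0,10,0.2],[0,0,0,0,0,0,0.2],[0,0,0,0,0,0,0.2]]]'
python3 -c "
from h import *
where();go(-.275,-27.5,260);go(-.275,-27.5,180)"
```

```text
time_s: 2.37
ee_pos: [0.459, -0.1115, 0.2664]
tool_rot: [0.131, 0.982, -0.018, 0.136]
ft_force: [-0.9, 0.2, -0.0]
opening: 0.0172
grip_force: 0.0
t 2.37 unit [-64.9 -25.5 266.4] tool phi -0.276 r 262.5 angle -0.250 F [-0.9 -0.  -0. ] open 17.2 q [-0.4  -0.08 -0.42  0.96  0.04 -0.13]
shift [ 6.6 -2.1  2.4] turn [0.001 0.001 0.   ] mm in target axes [ 6.6 -2.   2.4]
shift [ 6.7 -2.1 82.4] turn [0.001 0.001 0.   ] mm in target axes [ 6.6 -2.  82.4]
```

```bash
python3 -m crank '[[[0,0,0,6.5,-2,10,0.2],[0,0,0,0,0,20,0.2],[0,0,0,0,0,15,0.2],[0,0,0,0,0,12,0.2],[0,0,0,0,0,10,0.2],[0,0,0,0,0,8,0.2],[0,0,0,0,0,0,0.2],[0,0,0,0,0,0,0.2]]]'
python3 -c "
from h import *
where();go(-.275,-27.5,176)"
```

```text
time_s: 3.03
ee_pos: [0.4719, -0.1171, 0.1928]
tool_rot: [0.131, 0.982, -0.018, 0.137]
ft_force: [0.4, 0.1, -1.3]
opening: 0.0172
grip_force: 0.0
t 3.03 unit [-50.9 -27.5 192.8] tool phi -0.278 r 187.8 angle -0.275 F [ 0.3  0.2 -1.3] open 17.2 q [-0.4  -0.02 -0.55  0.76  0.04 -0.13]
shift [ 0.1 -0.  11.8] turn [0.    0.003 0.   ] mm in target axes [ 0.1 -0.  11.8]
```

Inside the cup without contact. Down 12 mm more, then slide +y toward 32.5.

```bash
python3 -m crank '[[[0,0,0,0,0,6,0.2],[0,0,0,0,0,6,0.2],[0,0,0,0,4,0,0.2],[0,0,0,0,4,0,0.2],[0,0,0,0,4,0,0.2],[0,0,0,0,4,0,0.2],[0,0,0,0,4,0,0.2]]]'
python3 -c "
from h import *
where();go(-.275,32.5,176)"
```

```text
time_s: 3.62
ee_pos: [0.4803, -0.0991, 0.1812]
tool_rot: [0.132, 0.981, -0.019, 0.138]
ft_force: [0.0, -2.7, -1.8]
opening: 0.0171
grip_force: 1.1
t 3.62 unit [-47.6  -7.9 181.2] tool phi -0.279 r 175.8 angle -0.274 F [ 0.7 -2.6 -1.8] open 17.1 q [-0.35 -0.   -0.57  0.72  0.02 -0.08]
shift [ 0.2 40.4 -0.2] turn [-0.001  0.004 -0.001] mm in target axes [ 0.1 40.4 -0.2]
```

```bash
python3 -m crank '[[[0,0,0,0,5,0,0.2],[0,0,0,0,5,0,0.2],[0,0,0,0,5,0,0.2],[0,0,0,0,5,0,0.2],[0,0,0,0,5,0,0.2],[0,0,0,0,5,0,0.2],[0,0,0,0,5,0,0.2],[0,0,0,0,5,0,0.2],[0,0,0,0,2,0,0.2],[0,0,0,0,0,0,0.2]]]'
python3 -c "
from h import *
where();go(-.275,35,176)
c=optics.camera('top')
d=optics.camera('side')
def crop(c,x,y,w,h,s): return cv2.resize(c['color'][y:y+h,x:x+w],None,fx=s,fy=s,interpolation=cv2.INTER_CUBIC)
cv2.imwrite('pics/e.png',cv2.cvtColor(np.hstack([crop(c,180,175,100,100,4),crop(d,245,155,100,100,4)]),cv2.COLOR_RGB2BGR))"
```

```text
time_s: 4.45
ee_pos: [0.4916, -0.0581, 0.1812]
tool_rot: [0.131, 0.982, -0.018, 0.138]
ft_force: [0.4, -1.2, -1.9]
opening: 0.0168
grip_force: 0.7
t 4.45 unit [-47.5  34.7 181.2] tool phi -0.279 r 175.7 angle -0.274 F [ 0.7 -1.  -1.9] open 16.8 q [-0.24  0.01 -0.56  0.72 -0.01  0.02]
shift [ 0.2  0.3 -0.3] turn [0.001 0.004 0.   ] mm in target axes [ 0.2  0.3 -0.3]
```

View pics/e.png

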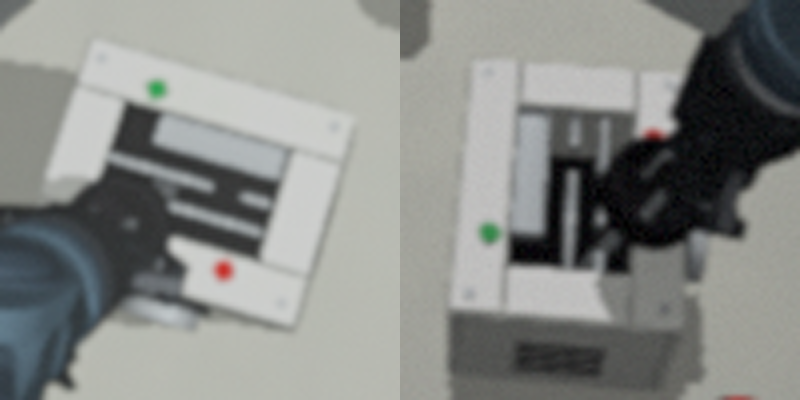

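The cup follows, and in the side view the stem sits at the near gap. Rock gently.

```bash
python3 -m crank '[[[0,0.02,0,-3.5,0,0,0.2],[0,0.02,0,-3.5,0,0,0.2],[0,0.02,0,-3.5,0,0,0.2],[0,0.02,0,-3.5,0,0,0.2],[0,0.02,0,-3.5,0,0,0.2],[0,0,0,0,0,0,0.2]]]'
python3 -c "
from h import *
where();go(-.06,35,176)"
```

```text
time_s: 5.05
ee_pos: [0.5088, -0.0635, 0.1855]
tool_rot: [0.133, 0.987, -0.012, 0.089]
ft_force: [-0.7, -1.5, 0.0]
opening: 0.0171
grip_force: 0.5
t 5.05 unit [-29.4  33.9 185.5] tool phi -0.179 r 176.0 angle -0.168 F [-0.3 -1.6  0. ] open 17.1 q [-0.25  0.12 -0.4   0.87 -0.    0.02]
shift [-19.    1.1   1.2] turn [ 0.001  0.119 -0.001] mm in target axes [-19.    1.1  -1. ]
```

```bash
python3 -m crank '[[[0,0.02,0,-3.5,0,0,0.2],[0,0.02,0,-3.5,0,0,0.2],[0,0.02,0,-3.5,0,0,0.2],[0,0.02,0,-3.5,0,0,0.2],[0,0.02,0,-2,0,0,0.2],[0,0,0,0,0,0,0.2]]]'
python3 -c "
from h import *
where();go(-.06,35,176)
c=optics.camera('top')
d=optics.camera('side')
def crop(c,x,y,w,h,s): return cv2.resize(c['color'][y:y+h,x:x+w],None,fx=s,fy=s,interpolation=cv2.INTER_CUBIC)
cv2.imwrite('pics/f.png',cv2.cvtColor(np.hstack([crop(c,180,175,100,100,4),crop(d,245,155,100,100,4)]),cv2.COLOR_RGB2BGR))"
```

```text
time_s: 5.55
ee_pos: [0.5235, -0.0676, 0.1874]
tool_rot: [0.133, 0.99, -0.005, 0.039]
ft_force: [-0.5, -0.3, 0.4]
opening: 0.0171
grip_force: 0.5
t 5.55 unit [-14.1  33.8 187.4] tool phi -0.079 r 176.0 angle -0.080 F [-0.4 -0.5  0.4] open 17.1 q [-0.25  0.23 -0.24  1.02 -0.    0.02]
shift [-3.6  1.2  0. ] turn [ 0.     0.019 -0.001] mm in target axes [-3.6  1.2 -0. ]
```

View pics/f.png

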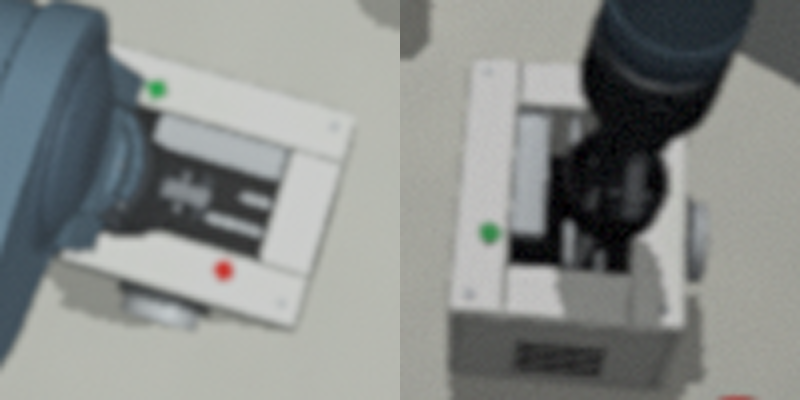

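```bash
python3 -m crank '[[[0,0.01,0,-2,0,0,0.2],[0,0.01,0,-2,0,0,0.2],[0,0,0,-1.5,0,0,0.2],[0,0,0,0,0,0,0.2]]]'
python3 -c "
from h import *
where()
c=dict(optics.camera('side'))
print((RU.inv().apply(plane(c,215/4+245,185/4+155,.19)-O)*1e3).round(1))"
```

```text
time_s: 5.98
ee_pos: [0.5286, -0.069, 0.1879]
tool_rot: [0.133, 0.991, -0.004, 0.029]
ft_force: [-0.6, -0.4, -1.0]
opening: 0.0174
grip_force: 0.6
t 5.98 unit [ -8.9  33.9 187.9] tool phi -0.059 r 176.1 angle -0.051 F [-0.5 -0.6 -1. ] open 17.4 q [-0.25  0.26 -0.2   1.05 -0.    0.02]
[-22.9  30.  190. ]
```

```bash
python3 -m crank '[[[0,0.0,0,-2,0,0,0.2],[0,0.0,0,-2,0,0,0.2],[0,0,0,-1,0,0,0.2],[0,0,0,0,0,0,0.2]]]'
python3 -c "
from h import *
where()
"
python3 -m crank '[[[0,0.0,0,-1.5,0,0,0.2],[0,0.0,0,-1.5,0,0,0.2],[0,0,0,0,0,0,0.2]]]'
python3 -c "
from h import *
where()
"
```

```text
time_s: 6.37
ee_pos: [0.5327, -0.0702, 0.188]
tool_rot: [0.133, 0.991, -0.004, 0.029]
ft_force: [-1.3, -1.3, -1.0]
opening: 0.0172
grip_force: 1.2
t 6.37 unit [ -4.7  33.7 188. ] tool phi -0.058 r 176.0 angle -0.026 F [-0.9 -1.6 -1. ] open 17.2 q [-0.25  0.27 -0.19  1.06 -0.    0.02]
time_s: 6.62
ee_pos: [0.5349, -0.0713, 0.188]
tool_rot: [0.133, 0.991, -0.004, 0.028]
ft_force: [-4.4, -1.2, 0.3]
opening: 0.0168
grip_force: 2.3
t 6.62 unit [ -2.3  33.3 188. ] tool phi -0.057 r 176.0 angle -0.013 F [-3.9 -2.3  0.3] open 16.8 q [-0.25  0.27 -0.18  1.06 -0.    0.02]
```

Contact with the far strip felt (3.9 N) at tool x -2.3. Back off slightly and slide to y -28.

```bash
python3 -m crank '[[[0,0,0,3.5,-2,0,0.2],[0,0,0,0,-6,0,0.2],[0,0,0,0,-6,0,0.2],[0,0,0,0,-7,0,0.2],[0,0,0,0,-7,0,0.2],[0,0,0,0,-7,0,0.2],[0,0,0,0,-7,0,0.2],[0,0,0,0,-6,0,0.2],[0,0,0,0,-5,0,0.2],[0,0,0,0,0,0,0.2]]]'
python3 -c "
from h import *
where();go(-.05,-28,176)"
```

```text
time_s: 7.45
ee_pos: [0.5185, -0.1227, 0.1883]
tool_rot: [0.134, 0.991, -0.005, 0.029]
ft_force: [0.9, 0.1, -0.4]
opening: 0.017
grip_force: 0.5
t 7.45 unit [ -4.5 -20.6 188.3] tool phi -0.059 r 176.4 angle -0.026 F [ 0.9  0.3 -0.4] open 17.0 q [-0.35  0.26 -0.2   1.05  0.   -0.09]
shift [ 4.3 -7.4  0.3] turn [-0.001  0.009 -0.002] mm in target axes [ 4.3 -7.4  0.3]
```

```bash
python3 -m crank '[[[0,0,0,0,-4,0,0.2],[0,0,0,0,-3.5,0,0.2],[0,0,0,0,0,0,0.2]]]'
python3 -c "
from h import *
where()"
python3 -m crank '[[[0,0.01,0,-2,0,0,0.2],[0,0.01,0,-2,0,0,0.2],[0,0.01,0,-2,0,0,0.2],[0,0,0,0,0,0,0.2]]]'
python3 -c "
from h import *
where()"
```

```text
time_s: 7.7
ee_pos: [0.5166, -0.1291, 0.1883]
tool_rot: [0.133, 0.991, -0.004, 0.029]
ft_force: [0.1, 0.9, -0.7]
opening: 0.0173
grip_force: 0.6
t 7.70 unit [ -4.7 -27.3 188.3] tool phi -0.059 r 176.3 angle -0.026 F [-0.2  0.9 -0.7] open 17.3 q [-0.37  0.26 -0.2   1.05  0.01 -0.1 ]
time_s: 8.03
ee_pos: [0.5232, -0.1303, 0.1884]
tool_rot: [0.133, 0.991, -0.002, 0.014]
ft_force: [0.0, -0.2, 0.9]
opening: 0.0171
grip_force: 0.4
t 8.03 unit [  2.  -26.7 188.4] tool phi -0.028 r 176.4 angle 0.011 F [ 0.1 -0.2  0.9] open 17.1 q [-0.36  0.3  -0.15  1.1   0.   -0.1 ]
```

```bash
python3 -m crank '[[[0,0.02,0,-3.5,0,0,0.2],[0,0.02,0,-3.5,0,0,0.2],[0,0.02,0,-3.5,0,0,0.2],[0,0,0,0,0,0,0.2]]]'
python3 -c "
from h import *
where()"
python3 -m crank '[[[0,0.02,0,-3.5,0,0,0.2],[0,0.02,0,-3.5,0,0,0.2],[0,0.02,0,-3.5,0,0,0.2],[0,0,0,-2,0,0,0.2],[0,0,0,0,0,0,0.2]]]'
python3 -c "
from h import *
where()"
```

```text
time_s: 8.37
ee_pos: [0.5336, -0.1332, 0.1882]
tool_rot: [0.133, 0.991, 0.002, -0.016]
ft_force: [-0.1, 1.4, 0.8]
opening: 0.0167
grip_force: 0.5
t 8.37 unit [ 12.8 -26.7 188.2] tool phi 0.032 r 176.6 angle 0.073 F [-0.5  1.4  0.8] open 16.7 q [-0.36  0.37 -0.04  1.19 -0.   -0.09]
time_s: 8.78
ee_pos: [0.5451, -0.1361, 0.1875]
tool_rot: [0.133, 0.99, 0.006, -0.045]
ft_force: [-0.5, 1.0, -1.1]
opening: 0.0173
grip_force: 0.5
t 8.78 unit [ 24.7 -26.6 187.5] tool phi 0.090 r 177.2 angle 0.140 F [-0.7  0.8 -1.1] open 17.3 q [-0.35  0.45  0.07  1.28 -0.01 -0.09]
```

Through the second strip; feel for the solid edge.

```bash
python3 -m crank '[[[0,0,0,-1.5,0,0,0.2],[0,0,0,-1.5,0,0,0.2],[0,0,0,0,0,0,0.2]]]'
python3 -c "
from h import *
where()"
python3 -m crank '[[[0,0,0,-1.2,0,0,0.2],[0,0,0,-1.2,0,0,0.2],[0,0,0,0,0,0,0.2]]]'
python3 -c "
from h import *
where()"
```

```text
time_s: 9.03
ee_pos: [0.5474, -0.1367, 0.1876]
tool_rot: [0.133, 0.99, 0.006, -0.045]
ft_force: [-0.9, 0.8, -1.1]
opening: 0.017
grip_force: 0.6
t 9.03 unit [ 27.  -26.6 187.6] tool phi 0.091 r 177.7 angle 0.152 F [-1.1  0.5 -1.1] open 17.0 q [-0.35  0.45  0.08  1.29 -0.01 -0.09]
time_s: 9.28
ee_pos: [0.5499, -0.1375, 0.1874]
tool_rot: [0.133, 0.99, 0.006, -0.045]
ft_force: [-0.9, 1.2, -0.5]
opening: 0.0171
grip_force: 0.6
t 9.28 unit [ 29.6 -26.6 187.4] tool phi 0.091 r 177.9 angle 0.167 F [-1.2  0.9 -0.5] open 17.1 q [-0.35  0.46  0.09  1.29 -0.01 -0.09]
```

```bash
python3 -m crank '[[[0,0,0,-1.5,0,0,0.2],[0,0,0,-1,0,0,0.2],[0,0,0,0,0,0,0.2]]]'
python3 -c "
from h import *
where()"
```

```text
time_s: 9.53
ee_pos: [0.552, -0.138, 0.1871]
tool_rot: [0.133, 0.99, 0.006, -0.045]
ft_force: [-0.9, 2.1, 0.2]
opening: 0.0171
grip_force: 1.1
t 9.53 unit [ 31.8 -26.5 187.1] tool phi 0.092 r 178.0 angle 0.180 F [-1.4  1.8  0.2] open 17.1 q [-0.35  0.46  0.09  1.29 -0.01 -0.09]
```

```bash
python3 -m crank '[[[0,0,0,-1,0,0,0.2],[0,0,0,-1,0,0,0.2],[0,0,0,0,0,0,0.2]]]'
python3 -c "
from h import *
where()
c=optics.camera('top')
d=optics.camera('side')
def crop(c,x,y,w,h,s): return cv2.resize(c['color'][y:y+h,x:x+w],None,fx=s,fy=s,interpolation=cv2.INTER_CUBIC)
cv2.imwrite('pics/g.png',cv2.cvtColor(np.hstack([crop(c,180,175,100,100,4),crop(d,245,155,100,100,4)]),cv2.COLOR_RGB2BGR))"
```

```text
time_s: 9.78
ee_pos: [0.5533, -0.1381, 0.1869]
tool_rot: [0.133, 0.99, 0.006, -0.046]
ft_force: [-4.1, 4.0, 1.8]
opening: 0.0171
grip_force: 2.4
t 9.78 unit [ 33.1 -26.4 186.9] tool phi 0.093 r 178.0 angle 0.187 F [-5.   2.8  1.8] open 17.1 q [-0.35  0.47  0.1   1.3  -0.01 -0.08]
```

View pics/g.png

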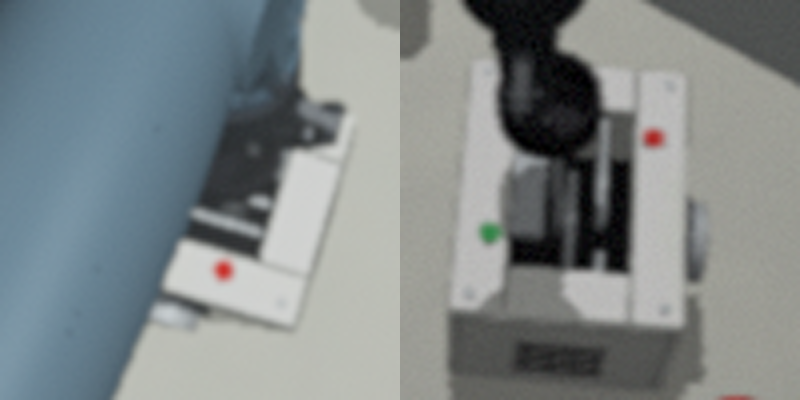

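Cup is now above the far channel (side crop (550,100)) and the stem rests on the solid edge at 5 N. Back off and slide left.

```bash
python3 -m crank '[[[0,0,0,3.5,4,0,0.2],[0,0,0,0,8,0,0.2],[0,0,0,0,8,0,0.2],[0,0,0,0,8,0,0.2],[0,0,0,0,8,0,0.2],[0,0,0,0,8,0,0.2],[0,0,0,0,8,0,0.2],[0,0,0,0,8,0,0.2],[0,0,0,0,6,0,0.2],[0,0,0,0,0,0,0.2]]]'
python3 -c "
from h import *
where();go(.14,48,176)"
```

```text
time_s: 10.72
ee_pos: [0.5688, -0.0723, 0.1874]
tool_rot: [0.132, 0.99, 0.007, -0.045]
ft_force: [-0.0, -1.3, 0.1]
opening: 0.017
grip_force: 0.3
t 10.72 unit [ 30.8  41.3 187.4] tool phi 0.090 r 178.1 angle 0.174 F [ 0.3 -1.3  0.1] open 17.0 q [-0.24  0.47  0.11  1.3   0.    0.03]
shift [6.1 6.7 1.7] turn [0.002 0.05  0.001] mm in target axes [6.  6.7 2. ]
```

```bash
python3 -m crank '[[[0,0,0,0,4,0,0.2],[0,0,0,0,3,0,0.2],[0,0,0,0,1,0,0.2],[0,0,0,0,0,0,0.2]]]'
python3 -c "
from h import *
where()"
python3 -m crank '[[[0,0.02,0,0,1.5,0.5,0.2],[0,0.02,0,0,1,0.5,0.2],[0,0,0,0,0,0,0.2]]]'
python3 -c "
from h import *
where()"
```

```text
time_s: 11.05
ee_pos: [0.5704, -0.0662, 0.1874]
tool_rot: [0.133, 0.99, 0.006, -0.045]
ft_force: [0.1, -1.8, 0.1]
opening: 0.0167
grip_force: 0.7
t 11.05 unit [ 30.7  47.5 187.4] tool phi 0.091 r 178.0 angle 0.173 F [ 0.6 -1.7  0.1] open 16.7 q [-0.23  0.47  0.11  1.3   0.    0.04]
time_s: 11.3
ee_pos: [0.571, -0.0641, 0.1862]
tool_rot: [0.133, 0.989, 0.009, -0.065]
ft_force: [-0.2, -2.0, 1.4]
opening: 0.0169
grip_force: 0.9
t 11.30 unit [ 30.7  49.7 186.2] tool phi 0.132 r 176.9 angle 0.175 F [ 0.3 -2.   1.4] open 16.9 q [-0.23  0.51  0.17  1.35  0.01  0.04]
```

```bash
python3 -m crank '[[[0,0,0,0,1.5,0,0.2],[0,0,0,0,1.5,0,0.2],[0,0,0,0,0,0,0.2]]]'
python3 -c "
from h import *
where()"
python3 -m crank '[[[0,0,0,0,1.5,0,0.2],[0,0,0,0,1,0,0.2],[0,0,0,0,0,0,0.2]]]'
python3 -c "
from h import *
where()"
```

```text
time_s: 11.55
ee_pos: [0.5716, -0.0609, 0.1864]
tool_rot: [0.133, 0.989, 0.009, -0.065]
ft_force: [-0.9, -2.2, 0.7]
opening: 0.0173
grip_force: 1.0
t 11.55 unit [ 30.4  53.  186.4] tool phi 0.131 r 177.0 angle 0.173 F [-0.3 -2.4  0.7] open 17.3 q [-0.22  0.51  0.16  1.35  0.01  0.05]
time_s: 11.8
ee_pos: [0.572, -0.059, 0.1862]
tool_rot: [0.133, 0.989, 0.008, -0.065]
ft_force: [-1.1, -4.5, -1.1]
opening: 0.017
grip_force: 2.2
t 11.80 unit [ 30.4  54.9 186.2] tool phi 0.131 r 176.9 angle 0.173 F [ 0.2 -4.7 -1.1] open 17.0 q [-0.22  0.51  0.17  1.35  0.01  0.05]
```

Left stop felt. Rock home.

```bash
python3 -m crank '[[[0,0.02,0,-3.5,-1,0,0.2],[0,0.02,0,-3.5,0,0,0.2],[0,0.02,0,-3.5,0,0,0.2],[0,0,0,0,0,0,0.2]]]'
python3 -c "
from h import *
where()"
python3 -m crank '[[[0,0.02,0,-3.5,0,0.5,0.2],[0,0.02,0,-3.5,0,0.5,0.2],[0,0.02,0,-3.5,0,0.5,0.2],[0,0.02,0,-2,0,0,0.2],[0,0,0,0,0,0,0.2]]]'
python3 -c "
from h import *
where();go(.275,54,176)"
```

```text
time_s: 12.13
ee_pos: [0.5825, -0.0627, 0.1839]
tool_rot: [0.133, 0.987, 0.013, -0.095]
ft_force: [-1.0, -2.8, 0.4]
opening: 0.0166
grip_force: 1.8
t 12.13 unit [ 41.4  54.1 183.9] tool phi 0.192 r 176.8 angle 0.236 F [-0.2 -3.   0.4] open 16.6 q [-0.22  0.6   0.29  1.46  0.01  0.05]
time_s: 12.55
ee_pos: [0.5941, -0.0657, 0.1801]
tool_rot: [0.132, 0.982, 0.018, -0.134]
ft_force: [-1.2, -2.6, 2.2]
opening: 0.0172
grip_force: 1.7
t 12.55 unit [ 53.4  54.2 180.1] tool phi 0.271 r 176.4 angle 0.308 F [-0.5 -2.9  2.2] open 17.2 q [-0.22  0.71  0.46  1.59  0.01  0.04]
shift [ 5.7 -0.2  0.3] turn [ 0.     0.004 -0.001] mm in target axes [ 5.7 -0.2  0.3]
```

```bash
python3 -m crank '[[[0,0,0,-1.5,0,0,0.2],[0,0,0,-1.5,0,0,0.2],[0,0,0,-1,0,0,0.2],[0,0,0,0,0,0,0.2]]]'
python3 -c "
from h import *
where()"
python3 -m crank '[[[0,0,0,-1.5,0,0,0.2],[0,0,0,-1.5,0,0,0.2],[0,0,0,0,0,0,0.2]]]'
python3 -c "
from h import *
where()"
```

```text
time_s: 12.88
ee_pos: [0.5969, -0.0665, 0.1794]
tool_rot: [0.132, 0.982, 0.018, -0.134]
ft_force: [-2.5, -4.1, -0.1]
opening: 0.0172
grip_force: 1.9
t 12.88 unit [ 56.3  54.3 179.4] tool phi 0.271 r 176.6 angle 0.325 F [-1.3 -4.6 -0.1] open 17.2 q [-0.22  0.72  0.47  1.6   0.01  0.04]
time_s: 13.13
ee_pos: [0.5994, -0.0671, 0.1785]
tool_rot: [0.132, 0.982, 0.018, -0.135]
ft_force: [-4.1, -2.7, 0.1]
opening: 0.0168
grip_force: 2.3
t 13.13 unit [ 58.9  54.3 178.5] tool phi 0.273 r 176.6 angle 0.340 F [-3.3 -3.7  0.1] open 16.8 q [-0.22  0.73  0.48  1.6   0.01  0.04]
```

```bash
python3 -m crank '[[[0,0,0,-1.5,0,0,0.2],[0,0,0,-1.5,0,0,0.2],[0,0,0,0,0,0,0.2]]]'
python3 -c "
from h import *
where()"
```

```text
time_s: 13.38
ee_pos: [0.6013, -0.0676, 0.1777]
tool_rot: [0.132, 0.982, 0.018, -0.136]
ft_force: [-6.0, -2.9, 1.1]
opening: 0.017
grip_force: 2.8
t 13.38 unit [ 60.9  54.3 177.7] tool phi 0.275 r 176.5 angle 0.352 F [-5.1 -4.4  1.1] open 17.0 q [-0.22  0.73  0.49  1.61  0.01  0.04]
```

Far stop reached. Centre in the cup and withdraw along its axis.

```bash
python3 -m crank '[[[0,0,0,4,-2,0,0.2],[0,0,0,4,-2,0,0.2],[0,0,0,3,-1,-2,0.2],[0,0,0,0,0,-5,0.2],[0,0,0,0,0,0,0.2]]]'
python3 -c "
from h import *
where();go(.275,48,176)"
```

```text
time_s: 13.8
ee_pos: [0.594, -0.0703, 0.189]
tool_rot: [0.132, 0.982, 0.018, -0.132]
ft_force: [0.7, -0.5, -0.0]
opening: 0.0172
grip_force: 0.0
t 13.80 unit [ 54.5  49.8 189. ] tool phi 0.268 r 185.2 angle 0.299 F [ 0.8 -0.3 -0. ] open 17.2 q [-0.23  0.71  0.48  1.61  0.01  0.04]
shift [ 4.4 -1.8  9.1] turn [ 0.001  0.007 -0.   ] mm in target axes [ 4.4 -1.8  9.1]
```

```bash
python3 -m crank '[[[0,0,0,3,-1,-3,0.2],[0,0,0,1,0,-8,0.2],[0,0,0,0,0,-12,0.2],[0,0,0,0,0,-20,0.2],[0,0,0,0,0,-25,0.2],[0,0,0,15,0,-25,0.2],[0,0,0,30,0,-15,0.2],[0,0,0,38,0,0,0.2],[0,0,0,38,0,0,0.2],[0,0,0,38,0,0,0.2]]]'
python3 -c "
from h import *
where()
c=optics.camera('top')
d=optics.camera('side')
def crop(c,x,y,w,h,s): return cv2.resize(c['color'][y:y+h,x:x+w],None,fx=s,fy=s,interpolation=cv2.INTER_CUBIC)
cv2.imwrite('pics/i.png',cv2.cvtColor(np.hstack([crop(c,180,175,100,100,4),crop(d,245,155,100,100,4)]),cv2.COLOR_RGB2BGR))"
```

```text
time_s: 14.63
ee_pos: [0.4682, -0.0374, 0.3362]
tool_rot: [0.132, 0.982, 0.018, -0.133]
ft_force: [0.2, 0.7, 1.3]
opening: 0.0175
grip_force: 0.0
t 14.63 unit [-75.5  48.5 336.2] tool phi 0.269 r 332.8 angle -0.229 F [-0.   0.8  1.3] open 17.5 q [-0.22  0.41  0.35  1.79  0.01  0.04]
```

View pics/i.png

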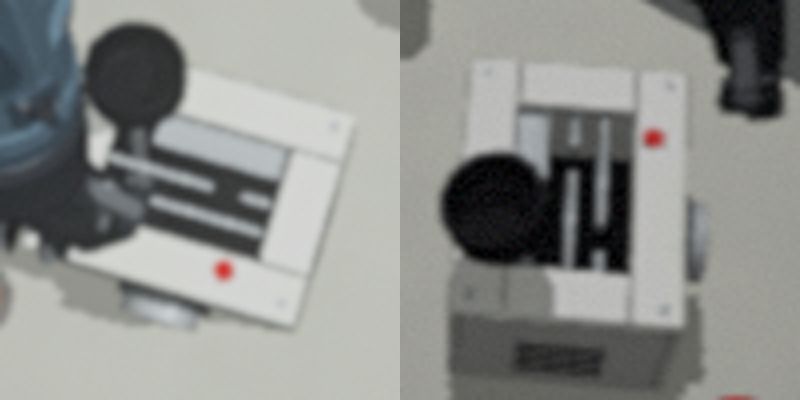

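Cup now at top crop (136,75) and side crop (497,208). Check its position numerically; home expects about x 48.6, y 48 at mid-height z 184.

```bash
python3 -m crank '[[[0,0,0,0,0,0,0.2],[0,0,0,0,0,0,0.2],[0,0,0,0,0,0,0.2]]]'
python3 - <<'E'
from h import *
P=[]
for n,x,y in(("top",136,75),("side",97,208)):
    c=optics.camera(n); b=(180,175) if n=="top" else (245,155)
    P.append(ray(c,x/4+b[0]-.375,y/4+b[1]-.375))
(p,d),(q,e)=P;k=np.linalg.lstsq(np.c_[d,-e],q-p,rcond=None)[0]
for X in(p+d*k[0],q+e*k[1]):
    u=RU.inv().apply(X-O)*1e3;print(u.round(1),"rock",.275+np.arctan2(u[0],u[2]-12))
E
```

```text
time_s: 14.98
ee_pos: [0.4705, -0.0381, 0.335]
tool_rot: [0.132, 0.982, 0.018, -0.133]
ft_force: [0.5, -0.2, 0.6]
opening: 0.0172
grip_force: 0.0
[ 49.9  48.4 184.7] rock 0.5562098689126027
[ 49.5  48.5 184.7] rock 0.5540972355911364
```

```bash
python3 -c "
from station import workorder
print(workorder.close_job())"
```

```text
the job is handed in; nothing more can be done
None
```

The lever is fully home in the working slot by the green dot (measured slide about 0.096 m, rock about 0.55 rad), the highest wrist force I read was about 7 N, the arm is clear, and the job is handed in at about 15 s; no verdict was returned, and I did not re-measure the mug, glass and jars, though the arm kept clear of them.

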